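Lay the post bracket on its back against the jig stops

TASK

Push the upright post bracket along the jig board, still standing, until its heel butts squarely against the two blue stops. Then tip it over between the stops by pushing with the fingers, easing it down under control all the way without letting it drop, so that it ends lying flat on its back against the stops with its post between them and its base plate upright. Do not lift or carry it, leave everything else on the bench and board alone, and finish clear of it.

Things in the scene. Friction and masses are not known exactly. Their poses are not given: they have to be found in the camera images.
- jig: Fixed wooden jig board, 12 mm thick, with a black rubber patch where the post comes down. Origin at bench height under the middle of the stop line; x points the way the bracket is pushed and tipped, z up. Board spans x -180 to +215, y +-130 mm; top at z = 12 mm.
- stop_line (a point): Middle of the stop line, on the board's top. The two blue fixed stops are round, 20 mm in diameter, 20 mm tall above the board, centred at jig x = 10, y = +-44 mm, so their faces towards the bracket are at jig x = 0. The post comes down through the 68 mm gap between them.
- bracket: Loose L-shaped alloy post bracket, 0.4 to 0.7 kg. Origin: middle of the heel, the plate's lower edge facing the stops. Own frame: x to the stops, z up the post. Grey base plate x -100 to 0, y +-55, z 0 to 14 mm; yellow post (flat strip) x -6 to 0, y +-18, z 14 to 200 mm. Starts standing on the board, heel 30 to 60 mm short of the stops, up to 0.1 rad askew and 8 mm off centre.
- plate_mid (a point): Middle of the base plate's underside, 50 mm behind the heel. The bracket's centre of mass is about 40 mm behind the heel and 27 mm up: tipped over its heel it needs pushing up to 56 to 70 degrees (friction at the stops helps hold it), and beyond that falls by itself unless something between post and plate holds the plate back.
- post_top (a point): Top end of the post, on its back (the side facing the stops), 200 mm from the heel. As the bracket tips, the stops push its heel back by the plate's thickness: at the end the heel is at about jig x = -14 mm, the post flat on the board along +x, the plate upright with its upper face against the stops.
- spray_can: Bystander: blue spray can, 56 mm in diameter, 150 mm tall, origin under its centre.
- screw_jar: Bystander: screw jar with red lid, 64 mm in diameter, 85 mm tall, origin under its centre.
- mug: Bystander: blue mug, 76 mm in diameter, 90 mm tall, origin under its centre.
- wrench: Bystander: steel wrench lying on the bench, about 180 mm long along its x, origin under its middle.
- tape_measure: Bystander: yellow tape measure, 62 x 32 x 58 mm tall, standing on the jig board beside the rubber patch, origin under its centre.
- socket: Bystander: steel wrench socket, 26 mm in diameter, 38 mm tall, standing on the jig board beside the rubber patch, origin under its centre.
Not all that is in view belongs to the job. Of the things shaped like the bracket, the grey one is meant.

How it is judged:
On the way:
1. the bracket, still standing, has its heel square against the stops (within 8 mm) (x of bracket in the frame of jig above -0.008 m and angle between bracket's own z axis and vertical below 0.15 rad and angle between the x axis of bracket and the x axis of jig, either way round below 0.08 rad), for 0.1 s.
At the end, for the whole second after the job is handed in: The bracket lies at rest flat on its back (within 4 degrees), post between the stops and along the board within 7 degrees, upright plate within 12 mm of the stops; never turned faster than 2.5 rad/s or its heel over 15 mm above the board; no bystander moved over 20 mm (angle between bracket's own z axis and vertical between 1.5 and 1.64 rad and x of post_top in the frame of jig above 0.15 m and z of post_top in the frame of jig below 0.025 m and x of bracket in the frame of jig between -0.026 and 0.004 m and y of bracket in the frame of jig between -0.025 and 0.025 m and height (world z) of bracket below 0.02 m and angle between the z axis of bracket and the x axis of jig, either way round below 0.12 rad and linear speed of bracket below 0.02 m/s and angular speed of bracket below 0.1 rad/s); the robot touches nothing.
It fails at once if the bracket dropped, slammed or thrown (turning faster than 2.5 rad/s) (angular speed of bracket above 2.5 rad/s).
It fails at once if the bracket lifted (its heel more than 15 mm above the board) (height (world z) of bracket above 0.027 m).
It fails at once if another thing on the bench or board disturbed (moved over 20 mm) (distance of any of spray_can, screw_jar, mug, wrench, tape_measure, socket from where it was at the start of the episode above 0.02 m).
It also fails if it takes over 72 s, if anything falls off the work surface, if the arm or the gripper's body presses on something with over 40 N, if the wrist force passes 120 N, or if a joint passes its speed limit or range.

ROBOT

A 6-joint arm with a two-finger parallel gripper is mounted at the origin on the work surface. World frame = base frame: x ahead of the robot, y to its left, z up, the work surface at z = 0. Lengths are in m, angles in rad, forces in N, time in s.
With the tool pointing down it reaches from about 0.375 to 0.75 m from the base axis. Payload 9 kg.
Tool frame: the origin (TCP) lies midway between the tips of the shut fingers; the grasp point (between the pads) lies 19 mm behind it; z points along the fingers, y is the line along which they close (so a half turn about z gives the same grasp; the last joint's range is limited). The gripper opens to 85 mm and grips with 20 to 120 N. Pads are 22 mm wide; open, the fingers measure 114 mm over their backs; the gripper's body (76 mm by 85 mm) begins 54 mm behind the grasp point. The pads swing forward as they close: fully open they stand 13 mm farther back than shut.
Start: joints at [-1.492, 0.104, 0.097, 1.564, 0, 1.353], TCP at [0.175, -0.574, 0.231] pointing down, gripper open.
Joint ranges: [-2.99, 2.99], [-0.84, 1.86], [-1.1, 1.16], [-1.84, 2.11], [-1.51, 1.56], [-3.14, 3.14]. Speed limits (rad/s): [2.22, 2.22, 2.57, 3.14, 3.14, 3.14].

INTERFACE

Orientations are given as a unit quaternion [x, y, z, w].
In Python, from bench import env gives the robot as it stands.
- The arm moves only by the tool play_rows, never from a script. Its argument "targets" is a list of rows, each a list of 7 numbers: the shift along the world's x, y, z in cm, then the turn, a rotation vector about the world's x, y, z in rad, then the opening, from 0 (shut) to 1 (fully open). A call has 1 to 5 rows; each row is the pose to reach, as a shift and turn from the pose commanded when the call began; what a row does not reach only later rows make up. A row lasts 1/10 s, in which the tool goes at most 50 mm and 8.59 degrees, less where a joint would pass 70% of its speed; a pose out of reach is approached as far as the arm can. A call with a gripper value outside its range is refused whole. The fingers move at their own pace and stop on an object; the grip force is fixed at half the most. Time passes only in rows, so rows that repeat a pose let the fingers close. It gives the time, the measured TCP pose, the force, the opening and the grip force at its end, in the units of the state.
- env.observe(): the state, without advancing time (a new reading comes with each control period).
- env.camera(name): name is "scene" or "side" or "wrist"; returns a dict with "image" (480x640x3 uint8, red, green, blue), "mtx" (3x3 intrinsics, pixels), "xyz" and "rotation" of the camera in the world. Camera axes: x right, y down, z forward; pixel columns grow to the right and rows downward; lengths in m; the calibration is good to about 2 mm. A picture is of the moment at which its call begins. There is no depth.
- env.job_done(): hands the job in; it is judged then, once.
The state is a dict: "clock": time; "q": joint angles; "joint_vel": joint speeds; "effort": joint torques, N m; "eef_pos": TCP position; "tool_rot": TCP orientation; "force": force on the tool from outside, world axes, zero at the start; "torque": the same for the moment, N m; "opening": finger opening in m; "finger_force": force on a finger pad.
Only numpy, scipy, OpenCV 4.12 (cv2) and the standard library are available. Lean on these libraries where they do the work, as an engineer would, in place of code of your own. Each camera call takes 0.05 s, during which the arm holds its last target. There are 200 camera calls.

## Working session

There is one attempt and no reset: what is moved stays moved. The work goes in short steps, Python scripts to look and compute and a tool call to move; the robot and the scene stay as the last step left them, time stands still between calls to the robot, and variables do not carry over. Pictures are saved under pics/ and viewed, at most 13 in all, crops included, and the job is handed in when it is done.

Besides the shell and the picture viewer there is one more tool, called by a JSON object that holds its "api" and its "payload", one argument or row to a line. play_rows: Moves the arm, as the interface text tells. Its arguments: {"type":"object","properties":{"targets":{"type":"array"}},"required":["targets"]}

```bash
mkdir -p pics; cat > h.py <<'E'
import numpy as np, cv2
from bench import env
def shot(n,f=None):
    c=env.camera(n)
    if f: cv2.imwrite('pics/'+f,c['image'][:,:,::-1])
    return c
def ray(c,u,v):
    d=np.array(c['rotation'])@np.linalg.solve(np.array(c['mtx'],float),[u,v,1.]); return np.array(c['xyz']),d
def onz(c,u,v,z):
    o,d=ray(c,u,v); return o+d*(z-o[2])/d[2]
def proj(c,p):
    q=np.array(c['mtx'])@(np.array(c['rotation']).T@(np.array(p)-np.array(c['xyz']))); return q[:2]/q[2]
E
python3 - <<'E'
from h import *
for n in('scene','side'):
    c=shot(n,n+'0.png'); print(n,np.array(c['xyz']).round(3),np.array(c['rotation']).round(3).tolist(),np.array(c['mtx']).round(0).tolist())
s=env.observe(); print(s['eef_pos'],s['tool_rot'],s['clock'],s['force'])
E
```

```text
scene [ 1.254 -0.55   0.873] [0.821, 0.388, -0.177, -0.38] [[465.0, 0.0, 326.0], [0.0, 465.0, 245.0], [0.0, 0.0, 1.0]]
side [ 0.54  -0.809  0.855] [0.911, -0.043, 0.006, -0.411] [[440.0, 0.0, 327.0], [0.0, 440.0, 244.0], [0.0, 0.0, 1.0]]
[ 0.17544046 -0.57345306  0.23058732] [ 9.89012588e-01  1.47830047e-01  4.96295582e-05 -6.12990139e-04] 0.1 [ 0.01619802 -0.30466978  0.4868146 ]
```

View pics/scene0.png

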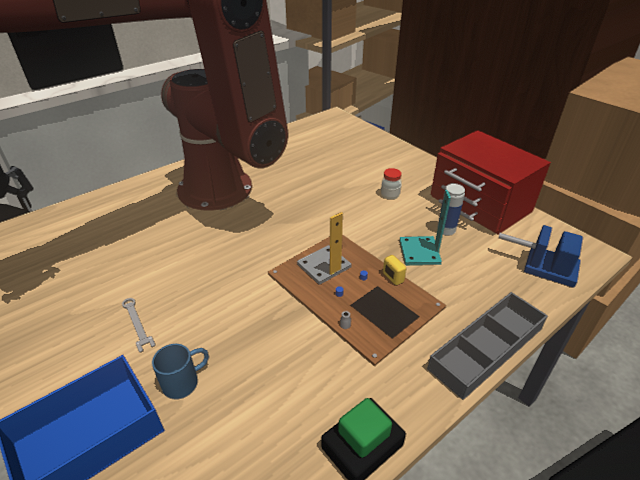

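View pics/side0.png

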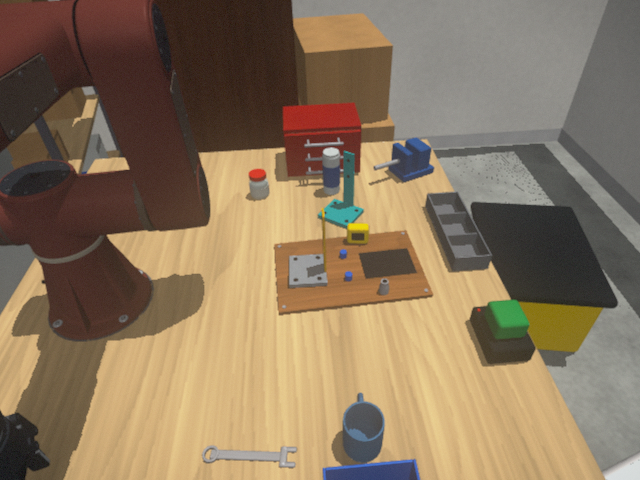

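The scene view (left) and side view (right) both show two L-shaped things:
- A grey plate with a yellow post, at scene (330,255) and side (308,265), standing on the board short of the blue stops.
- A teal bracket at scene (425,245) and side (345,200), on the bare bench.

The grey one fits the description. The stops are at scene (340,292) and (364,275), and side (348,277) and (343,254). I'll confirm in an enlarged crop and measure.

```bash
python3 - <<'E'
from h import *
a=shot('scene');b=shot('side')
A=cv2.resize(a['image'][205:370,260:450],None,fx=4,fy=4,interpolation=cv2.INTER_CUBIC)[:600,:]
B=cv2.resize(b['image'][195:315,265:440],None,fx=4.5,fy=4.5,interpolation=cv2.INTER_CUBIC)
cv2.imwrite('pics/cropA.png',A[:,:,::-1]);cv2.imwrite('pics/cropB.png',B[:,:,::-1])
for n,c,box in(('scene',a,(260,205,450,370)),('side',b,(265,195,440,315))):
    x0,y0,x1,y1=box; im=c['image'][y0:y1,x0:x1]; hsv=cv2.cvtColor(im,cv2.COLOR_RGB2HSV)
    for nm,lo,hi in(('blue',(110,120,60),(130,255,255)),('yellow',(18,140,90),(32,255,255)),('grey',(0,0,90),(180,45,255)),('wood',(3,80,40),(17,255,190))):
        m=cv2.inRange(hsv,lo,hi)
        k,_=cv2.findContours(m,cv2.RETR_EXTERNAL,cv2.CHAIN_APPROX_NONE)
        for q in sorted(k,key=cv2.contourArea)[::-1][:3]:
            if cv2.contourArea(q)<15: continue
            M=cv2.moments(q); cx,cy=M['m10']/M['m00']+x0,M['m01']/M['m00']+y0
            ap=cv2.approxPolyDP(cv2.convexHull(q),3,True)[:,0]+[x0,y0]
            print(n,nm,cv2.contourArea(q),round(cx,1),round(cy,1),ap.tolist()[:9], onz(c,cx,cy,.012 if nm!='blue' else .022).round(3))
E
```

```text
Traceback (most recent call last):
  File "h.py", line 10, in onz
    o,d=ray(c,u,v); return o+d*(z-o[2])/d[2]
        ~~~^^^^^^^
  File "h.py", line 8, in ray
    d=np.array(c['rotation'])@np.linalg.solve(np.array(c['mtx'],float),[u,v,1.]); return np.array(c['xyz']),d
      ~~~~~~~~~~~~~~~~~~~~~~~^~~~~~~~~~~~~~~~~~~~~~~~~~~~~~~~~~~~~~~~~~~~~~~~~~~
ValueError: matmul: Input operand 1 has a mismatch in its core dimension 0, with gufunc signature (n?,k),(k,m?)->(n?,m?) (size 3 is different from 4)
```

View pics/cropB.png

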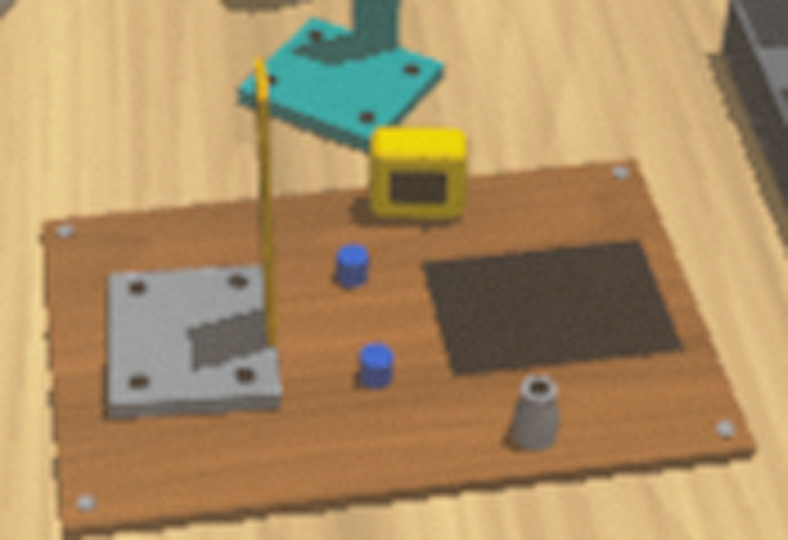

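The crop confirms the grey plate with the yellow post on the board. Its plate corners are at crop (108,274), (264,266), (280,400) and (108,406). The stop tops are at (351,251) and (376,352). The script failed because the rotation comes as a quaternion, so I'll fix that.

```bash
sed -i 's/^from bench.*/from bench import env\nfrom scipy.spatial.transform import Rotation as R/; s/np.array(c\[.rotation.\])/R.from_quat(c["rotation"]).as_matrix()/' h.py; python3 - <<'E'
from h import *
a=shot('scene');b=shot('side')
def cr(p,x0=265,y0=195,s=4.5): return [(x+.5)/s-.5+x0 for x in p[:1]]+[(p[1]+.5)/s-.5+y0]
for nm,ps,z in(('board',[(44,222),(636,161),(754,450),(66,525)],.012),('plate',[(108,274),(264,266),(280,400),(108,406)],.026),('stops',[(351,251),(376,352)],.032),('posttop',[(259,62),(265,98)],.212),('patch',[(424,263),(640,241),(682,349),(456,374)],.012),('tape/socket base',[(420,218),(534,440)],.012)):
    P=np.array([onz(b,*cr(p),z) for p in ps]); print(nm,P.round(4).tolist(),'proj scene',[proj(a,p).round(0).tolist() for p in P])
def blobs(c,box,lo,hi):
    x0,y0,x1,y1=box;m=cv2.inRange(cv2.cvtColor(c['image'][y0:y1,x0:x1],cv2.COLOR_RGB2HSV),lo,hi)
    k,_=cv2.findContours(m,cv2.RETR_EXTERNAL,cv2.CHAIN_APPROX_NONE); return [q[:,0]+[x0,y0] for q in sorted(k,key=cv2.contourArea)[::-1][:2]]
for n,c,box in(('scene',a,(260,205,450,370)),('side',b,(265,195,440,315))):
    for q in blobs(c,box,(108,110,50),(130,255,255)):
        ce=q.mean(0); print(n,'stop',ce,onz(c,*ce,.022).round(4))
    for q in blobs(c,box,(15,120,60),(34,255,255)): print(n,'yellow',len(q),q.min(0),q.max(0),q[q[:,1].argmin()])
E
```

```text
board [[0.4462, 0.1599, 0.012], [0.8371, 0.1781, 0.012], [0.848, -0.0797, 0.012], [0.46, -0.0946, 0.012]] proj scene [[337.0, 231.0], [444.0, 304.0], [372.0, 362.0], [268.0, 271.0]]
plate [[0.4874, 0.0908, 0.026], [0.5836, 0.0876, 0.026], [0.5841, -0.0263, 0.026], [0.4855, -0.0206, 0.026]] proj scene [[327.0, 244.0], [349.0, 262.0], [316.0, 281.0], [295.0, 260.0]]
stops [[0.6377, 0.0889, 0.032], [0.6427, 0.0004, 0.032]] proj scene [[363.0, 271.0], [339.0, 288.0]]
posttop [[0.5834, 0.0486, 0.212], [0.5842, 0.0167, 0.212]] proj scene [[340.0, 212.0], [330.0, 217.0]]
patch [[0.6843, 0.0947, 0.012], [0.8225, 0.1002, 0.012], [0.8264, 0.0032, 0.012], [0.6899, -0.003, 0.012]] proj scene [[377.0, 285.0], [418.0, 316.0], [391.0, 337.0], [350.0, 305.0]]
tape/socket base [[0.6876, 0.1372, 0.012], [0.7262, -0.0594, 0.012]] proj scene [[389.0, 279.0], [343.0, 324.0]]
scene stop [338.95833333 291.        ] [ 0.6441 -0.001   0.022 ]
scene stop [363.39130435 274.7826087 ] [0.6401 0.0871 0.022 ]
scene yellow 134 [329 212] [342 274] [340 212]
scene yellow 71 [382 255] [406 284] [389 255]
side stop [348.1875 274.    ] [0.6435 0.0059 0.022 ]
side stop [342.92857143 251.71428571] [0.6392 0.0943 0.022 ]
side yellow 143 [337 222] [373 247] [355 222]
side yellow 285 [356 274] [432 305] [420 274]
```

View pics/cropA.png

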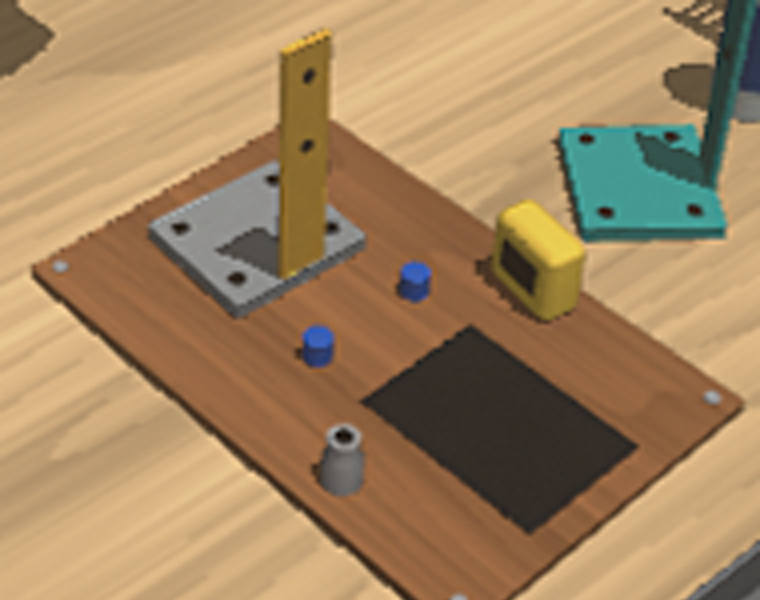

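Two views agree on these values:

| Item | Measurement |
|---|---|
| Stop line middle | about (0.6315, 0.045) |
| Jig yaw | about 0.042 |
| Bracket heel | about (0.584, 0.031) |
| Bracket yaw | about -0.01 |
| Gap to the stops | about 47 mm (expected 30–60) |

First move: swing over behind the plate, with the fingers opening along jig y.

{"api": "play_rows", "payload": {
  "targets": [
    [2,4.4,0,0,0,0.14,1],
    [4,8.8,0,0,0,0.28,1],
    [6,13.2,0,0,0,0.42,1],
    [8,17.6,0,0,0,0.56,1],
    [10,22,0,0,0,0.7,1]
  ]
}}

```text
clock: 0.8
eef_pos: [0.2759, -0.352, 0.2312]
tool_rot: [0.877, 0.48, 0.0, 0.0]
force: [0.7, 0.4, 0.2]
opening: 0.0854
finger_force: 0.0
```

{"api": "play_rows", "payload": {
  "targets": [
    [2,4.4,0,0,0,0.14,1],
    [4,8.8,0,0,0,0.28,1],
    [6,13.2,0,0,0,0.42,1],
    [8,17.6,0,0,0,0.56,1],
    [10,22,0,0,0,0.7,1]
  ]
}}

```text
clock: 1.3
eef_pos: [0.3759, -0.132, 0.2316]
tool_rot: [0.659, 0.752, 0.0, 0.001]
force: [1.1, -0.6, 0.5]
opening: 0.0852
finger_force: 0.0
```

```bash
cat >> h.py <<'E'
def st():
    s=env.observe(); r=R.from_quat(s['tool_rot']).as_matrix()
    print('t',round(s['clock'],2),'p',np.array(s['eef_pos']).round(4),'yaw_x',round(np.arctan2(r[1,0],r[0,0]),3),'z',r[:,2].round(3),'F',np.array(s['force']).round(1),'op',round(s['opening'],3),'q',np.array(s['q']).round(2))
E
python3 -c "from h import *;st()"
```

```text
t 1.3 p [ 0.3759 -0.132   0.2316] yaw_x 1.702 z [ 0.001 -0.001 -1.   ] F [ 1.1 -0.6  0.5] op 0.085 q [-0.67 -0.53 -0.45  1.64  0.    0.77]
```

{"api": "play_rows", "payload": {
  "targets": [
    [1.2,3.4,-1,0,0,0.148,1],
    [2.4,6.8,-2,0,0,0.296,1],
    [3.6,10.2,-4,0,0,0.444,1],
    [5,13.6,-6,0,0,0.592,1],
    [6.4,16.9,-8,0,0,0.74,1]
  ]
}}

```text
clock: 1.8
eef_pos: [0.4399, 0.0368, 0.1508]
tool_rot: [0.342, 0.94, 0.0, 0.001]
force: [0.6, -0.9, 0.3]
opening: 0.0851
finger_force: 0.0
```

{"api": "play_rows", "payload": {
  "targets": [
    [0,0,0,0,0,0.148,1],
    [0,0,0,0,0,0.296,1],
    [0,0,0,0,0,0.444,1],
    [0,0,0,0,0,0.592,1],
    [0,0,0,0,0,0.742,1]
  ]
}}

```text
clock: 2.3
eef_pos: [0.4395, 0.0353, 0.1513]
tool_rot: [-0.022, 1.0, 0.0, 0.0]
force: [0.3, -0.4, 0.4]
opening: 0.085
finger_force: 0.0
```

```bash
python3 -c "
from h import *;st()
w=shot('wrist','w0.png')
for p in [(.5841,-.0263,.026),(.5836,.0876,.026),(.4874,.0908,.026),(.4855,-.0206,.026),(.6395,.089,.032),(.643,.001,.032)]: print(p,proj(w,p).round(0))
"
```

```text
t 2.3 p [0.4395 0.0353 0.1513] yaw_x -3.098 z [ 0.  0. -1.] F [ 0.3 -0.4  0.4] op 0.085 q [-0.22 -0.4  -0.51  1.46  0.   -0.26]
(0.5841, -0.0263, 0.026) [234. 375.]
(0.5836, 0.0876, 0.026) [356. 379.]
(0.4874, 0.0908, 0.026) [370. 286.]
(0.4855, -0.0206, 0.026) [238. 278.]
(0.6395, 0.089, 0.032) [353. 431.]
(0.643, 0.001, 0.032) [262. 430.]
```

View pics/w0.png

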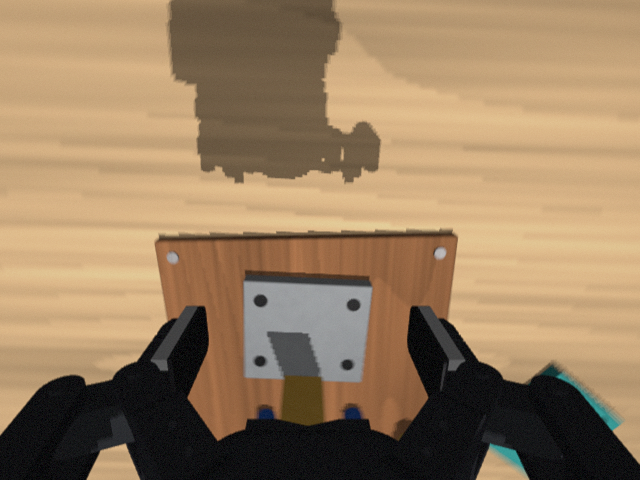

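The wrist view shows the plate's top corners at (245,278), (371,283), (361,381) and (246,379). The stops peek out at (266,412) and (352,412). The board's rear edge runs from (157,238) to (456,234), with the corner pins at (173,258) and (440,254).

```bash
python3 -c "
from h import *
w=shot('wrist')
for p,z in [((245,279),.026),((371,284),.026),((361,381),.026),((246,379),.026),((157,238),.012),((456,234),.012),((173,258),.012),((440,254),.012),((266,410),.032),((352,410),.032)]: print(p,onz(w,*p,z).round(4))
"
```

```text
(245, 279) [ 0.4862 -0.014   0.026 ]
(371, 284) [0.4852 0.092  0.026 ]
(361, 381) [0.5853 0.0938 0.026 ]
(246, 379) [ 0.5888 -0.0135  0.026 ]
(157, 238) [ 0.4586 -0.0908  0.012 ]
(456, 234) [0.4417 0.1617 0.012 ]
(173, 258) [ 0.4763 -0.0785  0.012 ]
(440, 254) [0.4603 0.1513 0.012 ]
(266, 410) [0.6183 0.0062 0.032 ]
(352, 410) [0.614  0.0873 0.032 ]
```

{"api": "play_rows", "payload": {
  "targets": [
    [0,0,-4,0,0,0,1],
    [0,0,-8,0,0,0,1],
    [0,0,-12,0,0,0,1],
    [0,0.1,-14,0,0,0,1],
    [0,0.1,-14.7,0,0,0,1]
  ]
}}

```text
clock: 2.9
eef_pos: [0.4376, 0.0366, 0.0019]
tool_rot: [-0.017, 1.0, 0.001, -0.002]
force: [-1.2, 0.6, 0.1]
opening: 0.0854
finger_force: 0.0
```

{"api": "play_rows", "payload": {
  "targets": [
    [1,0,0,0,0,0,1],
    [2,0.1,0,0,0,0,1],
    [3,0.1,0,0,0,0,1],
    [3.7,0.2,0,0,0,0,1],
    [4.4,0.2,0,0,0,0,1]
  ]
}}

```text
clock: 3.4
eef_pos: [0.4837, 0.038, 0.005]
tool_rot: [-0.018, 1.0, -0.0, -0.0]
force: [-7.0, -0.5, 5.9]
opening: 0.0853
finger_force: 3.7
```

{"api": "play_rows", "payload": {
  "targets": [
    [0.5,0,0,0,0,0,1],
    [1.0,0,0,0,0,0,1],
    [1.5,0.1,0,0,0,0,1],
    [2,0.1,0,0,0,0,1],
    [2.5,0.1,0,0,0,0,1]
  ]
}}

```text
clock: 3.9
eef_pos: [0.508, 0.0394, 0.0047]
tool_rot: [-0.018, 1.0, 0.0, -0.001]
force: [-7.0, -0.1, 4.3]
opening: 0.0855
finger_force: 3.3
```

```bash
python3 -c "
from h import *;st()
b=shot('side'); cv2.imwrite('pics/b1.png',cv2.resize(b['image'][195:315,265:440],None,fx=4.5,fy=4.5,interpolation=cv2.INTER_CUBIC)[:,:,::-1])"
```

```text
t 3.9 p [0.508  0.0394 0.0047] yaw_x -3.105 z [-0.002  0.    -1.   ] F [-7.  -0.1  4.3] op 0.086 q [-0.18 -0.08 -0.5   1.15 -0.   -0.22]
```

View pics/b1.png

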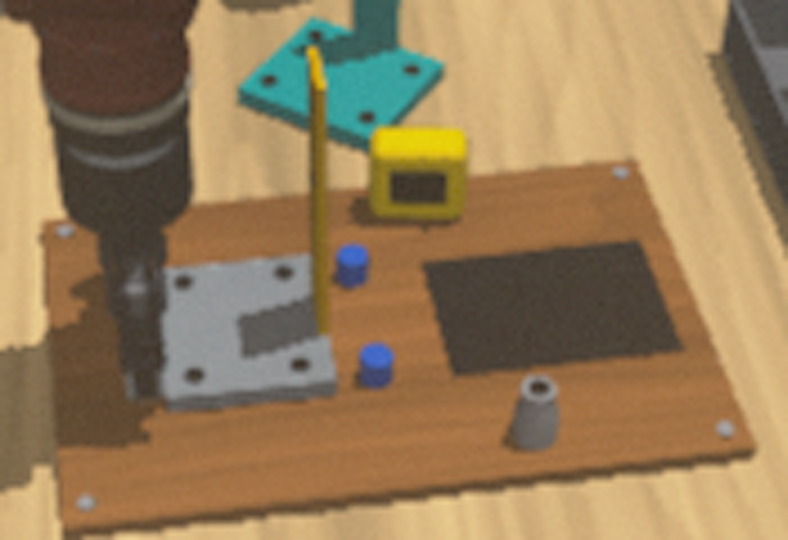

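The post is standing and the plate front is at crop x≈325–335. The stop faces are at x≈337–360, so about 12 mm is left. I'll push on gently until the force rises.

{"api": "play_rows", "payload": {
  "targets": [
    [0.3,0,0,0,0,0,1],
    [0.6,0,0,0,0,0,1],
    [0.8,0,0,0,0,0,1],
    [1.0,0,0,0,0,0,1],
    [1.0,0,0,0,0,0,1]
  ]
}}

```text
clock: 4.45
eef_pos: [0.5182, 0.0393, 0.0045]
tool_rot: [-0.018, 1.0, 0.0, -0.0]
force: [-4.2, 0.8, 4.2]
opening: 0.0854
finger_force: 2.3
```

{"api": "play_rows", "payload": {
  "targets": [
    [0.1,0,0,0,0,0,1],
    [0.2,0,0,0,0,0,1],
    [0.3,0,0,0,0,0,1],
    [0.3,0,0,0,0,0,1]
  ]
}}

```text
clock: 4.85
eef_pos: [0.5209, 0.0393, 0.0045]
tool_rot: [-0.018, 1.0, 0.0, -0.001]
force: [-6.8, -0.5, 3.1]
opening: 0.0855
finger_force: 3.1
```

{"api": "play_rows", "payload": {
  "targets": [
    [0.1,0,0,0,0,0,1],
    [0.2,0,0,0,0,0,1],
    [0.3,0,0,0,0,0,1],
    [0.3,0,0,0,0,0,1]
  ]
}}

```text
clock: 5.25
eef_pos: [0.5212, 0.0394, 0.0042]
tool_rot: [-0.018, 1.0, -0.0, -0.003]
force: [-20.7, -2.3, 16.1]
opening: 0.0853
finger_force: 10.8
```

{"api": "play_rows", "payload": {
  "targets": [
    [0.1,0,0,0,0,0,1],
    [0.2,0,0,0,0,0,1],
    [0.2,0,0,0,0,0,1]
  ]
}}

```text
clock: 5.55
eef_pos: [0.5213, 0.0393, 0.0041]
tool_rot: [-0.018, 1.0, -0.0, -0.005]
force: [-32.5, -2.7, 25.2]
opening: 0.0856
finger_force: 16.1
```

The force rose to 32 N with no further travel, so the heel is seated on both stops at x≈0.632. Now back off, rise and turn a quarter so the fingers open along jig x.

{"api": "play_rows", "payload": {
  "targets": [
    [-1.5,0,0,0,0,0,1],
    [-3,0,0.3,0,0,0,1],
    [-3,0,4,0,0,-0.14,1],
    [-3,0,8,0,0,-0.28,1],
    [-3,0,12,0,0,-0.42,1]
  ]
}}

```text
clock: 6.05
eef_pos: [0.4965, 0.0393, 0.126]
tool_rot: [0.193, 0.981, 0.0, 0.001]
force: [0.8, -0.3, -0.5]
opening: 0.0855
finger_force: 0.0
```

{"api": "play_rows", "payload": {
  "targets": [
    [0,0,0,0,0,-0.14,1],
    [0,0,0,0,0,-0.28,1],
    [0,0,0,0,0,-0.42,1],
    [0,0,0,0,0,-0.56,1],
    [0,0,0,0,0,-0.7,1]
  ]
}}

```text
clock: 6.55
eef_pos: [0.497, 0.0392, 0.1247]
tool_rot: [0.518, 0.855, 0.0, 0.001]
force: [0.2, 0.6, -0.8]
opening: 0.0856
finger_force: 0.0
```

{"api": "play_rows", "payload": {
  "targets": [
    [0,0,0,0,0,-0.14,1],
    [0,0,0,0,0,-0.28,1],
    [0,0,0,0,0,-0.42,1],
    [0,0,0,0,0,-0.441,1]
  ]
}}

```text
clock: 6.95
eef_pos: [0.4969, 0.0392, 0.1247]
tool_rot: [0.691, 0.722, 0.0, 0.0]
force: [0.9, 0.3, -0.5]
opening: 0.0855
finger_force: 0.0
```

```bash
python3 -c "
from h import *;st()
b=shot('side'); cv2.imwrite('pics/b2.png',cv2.resize(b['image'][175:315,265:440],None,fx=4.2,fy=4.2,interpolation=cv2.INTER_CUBIC)[:,:,::-1])"
```

```text
t 6.95 p [0.4969 0.0392 0.1247] yaw_x 1.615 z [ 0.001  0.    -1.   ] F [ 0.9  0.3 -0.5] op 0.086 q [-0.18 -0.2  -0.4   1.38  0.    1.34]
```

View pics/b2.png

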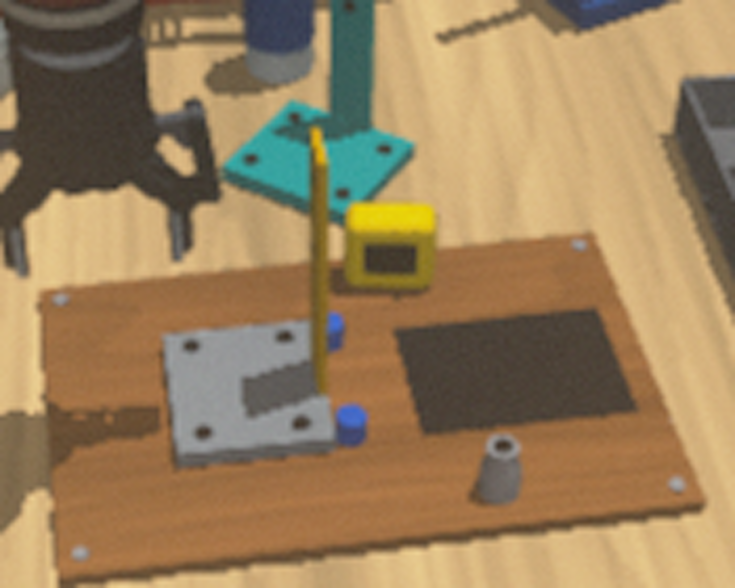

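The plate front sits on both stops (crop (335,330) and (350,425)). The bracket is upright and square. The finger knuckles bulge out beyond the tips. I'll advance to the post.

{"api": "play_rows", "payload": {
  "targets": [
    [1.5,0,0,0,0,0,1],
    [3,0.1,0,0,0,0,1],
    [4.2,0.2,0,0,0,0,1],
    [5,0.3,0,0,0,0,1],
    [5.5,0.3,0,0,0,0,1]
  ]
}}

```text
clock: 7.5
eef_pos: [0.5519, 0.0423, 0.1243]
tool_rot: [0.69, 0.724, 0.0, 0.0]
force: [-1.8, -0.0, 0.1]
opening: 0.0851
finger_force: 0.0
```

{"api": "play_rows", "payload": {
  "targets": [
    [0.4,0,0,0,0,0,1],
    [0.8,0,0,0,0,0,1],
    [1.2,0,0,0,0,0,1],
    [1.6,0,0,0,0,0,1]
  ]
}}

```text
clock: 7.9
eef_pos: [0.5675, 0.0422, 0.1242]
tool_rot: [0.69, 0.724, -0.0, -0.0]
force: [-1.5, 0.5, -0.5]
opening: 0.0851
finger_force: 0.0
```

```bash
cat >> h.py <<'E'
J0=np.array([.632,.045]); JY=.047
def theta():
    """post angle from side view: yellow pixels cast on the plane jig y=-0.018 (near edge of post)"""
    c=shot('side'); im=c['image']; m=cv2.inRange(cv2.cvtColor(im,cv2.COLOR_RGB2HSV),(15,120,50),(34,255,255))
    n=np.array([-np.sin(JY),np.cos(JY)]); t=np.array([np.cos(JY),np.sin(JY)])
    n_,lab,stt,_=cv2.connectedComponentsWithStats(m)
    out=[]
    for i in range(1,n_):
        if stt[i,4]<25: continue
        v,u=np.nonzero(lab==i); P=[]
        for a,b in zip(u,v):
            o,d=ray(c,a,b); k=(0.0-n@(o[:2]-J0))/(n@d[:2]); p=o+k*d; P.append([t@(p[:2]-J0),p[2]])
        P=np.array(P)
        if not(-.06<P[:,0].mean()<.2 and P[:,1].max()<.3): continue
        vx,vz,x0,z0=cv2.fitLine(P.astype(np.float32),cv2.DIST_HUBER,0,.01,.01).ravel()
        out.append((stt[i,4],round(float(np.degrees(np.arctan2(abs(vx)*np.sign(vx*vz),abs(vz)))),1),P.min(0).round(3),P.max(0).round(3),stt[i,:4].tolist()))
    print(out)
E
python3 -c "from h import *;st();theta()"
```

```text
t 7.9 p [0.5675 0.0422 0.1242] yaw_x 1.618 z [-0.  0. -1.] F [-1.5  0.5 -0.5] op 0.085 q [-0.16  0.02 -0.19  1.37 -0.    1.37]
[(np.int32(801), 13.0, array([-0.022,  0.007]), array([0.108, 0.22 ]), [334, 205, 50, 64]), (np.int32(29), 15.5, array([0.127, 0.084]), array([0.152, 0.12 ]), [390, 231, 11, 12]), (np.int32(68), -36.8, array([-0.069,  0.078]), array([-0.019,  0.12 ]), [316, 239, 20, 12]), (np.int32(58), -41.4, array([0.145, 0.028]), array([0.201, 0.084]), [396, 241, 20, 15]), (np.int32(130), 38.2, array([ 0.149, -0.134]), array([ 0.242, -0.046]), [392, 274, 33, 22]), (np.int32(58), 68.0, array([ 0.15 , -0.156]), array([ 0.222, -0.117]), [392, 290, 25, 12]), (np.int32(43), 70.9, array([ 0.093, -0.155]), array([ 0.147, -0.122]), [373, 294, 19, 10]), (np.int32(32), -87.8, array([ 0.02 , -0.156]), array([ 0.066, -0.14 ]), [349, 302, 16, 5])]
```

```bash
python3 - <<'E'
from h import *
im=cv2.imread('pics/side0.png'); h=cv2.cvtColor(im,cv2.COLOR_BGR2HSV)
print('post',[h[v,u].tolist() for v,u in((214,323),(225,324),(240,324),(260,325))]); print('tape',[h[v,u].tolist() for v,u in((226,358),(232,350),(240,366),(228,365))],'wood',h[300,350].tolist(),h[350,350].tolist())
c=shot('side'); h=cv2.cvtColor(c['image'],cv2.COLOR_RGB2HSV)
m=cv2.inRange(h,(17,170,50),(25,255,255))[150:300,290:460]
for v in range(0,150,6):
    u=np.nonzero(m[v])[0]
    if len(u): print(v+150,(u+290).tolist()[:12])
E
```

```text
post [[23, 219, 227], [21, 151, 152], [21, 180, 136], [20, 176, 142]]
tape [[27, 244, 234], [23, 189, 150], [24, 189, 144], [27, 242, 233]] wood [14, 144, 173] [18, 102, 200]
210 [348, 349]
216 [349]
222 [347, 348]
228 [347, 348, 349, 368]
234 [346, 347, 348, 349, 350, 365, 366, 367]
240 [344, 345, 346, 347, 348, 349, 350, 351, 352, 353, 354, 356]
246 [345]
252 [343, 344]
258 [341, 342, 343]
264 [341, 342, 343]
```

{"api": "play_rows", "payload": {
  "targets": [
    [0.6,0,0,0,0,0,1],
    [1.2,0,-0.2,0,0,0,1],
    [1.8,0.1,-0.4,0,0,0,1],
    [2.4,0.1,-0.6,0,0,0,1],
    [3,0.1,-0.8,0,0,0,1]
  ]
}}

```text
clock: 8.5
eef_pos: [0.5981, 0.0433, 0.1161]
tool_rot: [0.69, 0.724, 0.0, 0.0]
force: [-0.6, -0.2, 1.7]
opening: 0.0854
finger_force: 0.0
```

{"api": "play_rows", "payload": {
  "targets": [
    [0.6,0,-0.1,0,0,0,1],
    [1.2,0,-0.2,0,0,0,1],
    [1.8,0.1,-0.4,0,0,0,1],
    [2.4,0.1,-0.6,0,0,0,1],
    [2.8,0.1,-0.7,0,0,0,1]
  ]
}}

```text
clock: 9.0
eef_pos: [0.6258, 0.0443, 0.1089]
tool_rot: [0.69, 0.724, -0.0, -0.0]
force: [-1.8, 0.3, -1.0]
opening: 0.0854
finger_force: 0.7
```

```bash
python3 - <<'E'
import re
s=open('h.py').read(); s=s[:s.index('def theta')]
s+='''def theta(f=None):
    c=shot('side',f); m=cv2.inRange(cv2.cvtColor(c['image'],cv2.COLOR_RGB2HSV),(17,140,50),(25,255,255)); m[222:248,335:375]=0
    n=np.array([-np.sin(JY),np.cos(JY)]); t=np.array([np.cos(JY),np.sin(JY)]); P=[]
    for v,u in zip(*np.nonzero(m)):
        o,d=ray(c,u,v); k=-(n@(o[:2]-J0))/(n@d[:2]); p=o+k*d; q=[t@(p[:2]-J0),p[2]]
        if -.03<q[0]<.22 and .015<q[1]<.24: P.append(q)
    P=np.array(P,np.float32); vx,vz,x0,z0=cv2.fitLine(P,cv2.DIST_L1,0,.01,.01).ravel()
    print('theta',round(float(np.degrees(np.arctan2(vx*np.sign(vz),abs(vz)))),1),len(P),'top',P[P[:,1].argmax()],'right',P[P[:,0].argmax()])
'''
open('h.py','w').write(s)
E
python3 -c "from h import *;st();theta('b3.png')
cv2.imwrite('pics/b3c.png',cv2.resize(cv2.imread('pics/b3.png')[155:315,265:445],None,fx=3.7,fy=3.7,interpolation=cv2.INTER_CUBIC))"
```

```text
t 9.0 p [0.6258 0.0443 0.1089] yaw_x 1.618 z [-0.  0. -1.] F [-1.8  0.3 -1. ] op 0.085 q [-0.14  0.2  -0.02  1.35  0.    1.39]
theta 26.1 243 top [0.07667688 0.19937435] right [0.08808094 0.17300285]
```

View pics/b3c.png

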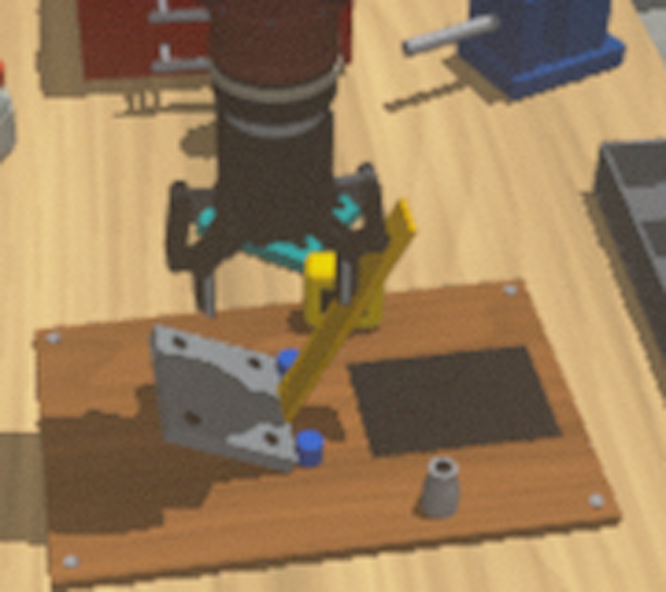

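The bracket is tipping at about 27°, the right fingertip is on the post, the plate is rising, and the stops hold the heel. Next I'll go down to about 50°.

{"api": "play_rows", "payload": {
  "targets": [
    [0.5,0,-0.5,0,0,0,1],
    [1,0,-1,0,0,0,1],
    [1.4,0.1,-1.5,0,0,0,1],
    [1.8,0.1,-2.2,0,0,0,1],
    [2.1,0.1,-3,0,0,0,1]
  ]
}}

```text
clock: 9.55
eef_pos: [0.647, 0.0452, 0.0788]
tool_rot: [0.69, 0.724, 0.0, 0.0]
force: [0.5, 0.5, 1.3]
opening: 0.0852
finger_force: 0.5
```

```bash
python3 -c "from h import *;st();theta()"
```

```text
t 9.55 p [0.647  0.0452 0.0788] yaw_x 1.618 z [ 0.001 -0.    -1.   ] F [0.5 0.5 1.3] op 0.085 q [-0.13  0.28  0.01  1.31  0.    1.39]
theta 44.9 510 top [0.12183761 0.16559838] right [0.13456917 0.13464792]
```

{"api": "play_rows", "payload": {
  "targets": [
    [0.2,0,-0.4,0,0,0,1],
    [0.4,0,-0.8,0,0,0,1],
    [0.6,0,-1.1,0,0,0,1],
    [0.6,0,-1.1,0,0,0,1]
  ]
}}

```text
clock: 10.0
eef_pos: [0.6524, 0.0452, 0.0678]
tool_rot: [0.69, 0.724, -0.0, -0.0]
force: [-0.8, -0.5, 0.2]
opening: 0.0854
finger_force: 0.2
```

```bash
python3 -c "from h import *;st();theta('b4.png')
cv2.imwrite('pics/b4c.png',cv2.resize(cv2.imread('pics/b4.png')[155:315,265:445],None,fx=3.7,fy=3.7,interpolation=cv2.INTER_CUBIC))"
```

```text
t 10.0 p [0.6524 0.0452 0.0678] yaw_x 1.618 z [-0.  0. -1.] F [-0.8 -0.5  0.2] op 0.085 q [-0.13  0.3   0.02  1.29 -0.    1.39]
theta 52.5 629 top [0.13615581 0.14761859] right [0.15201262 0.11558766]
```

View pics/b4c.png

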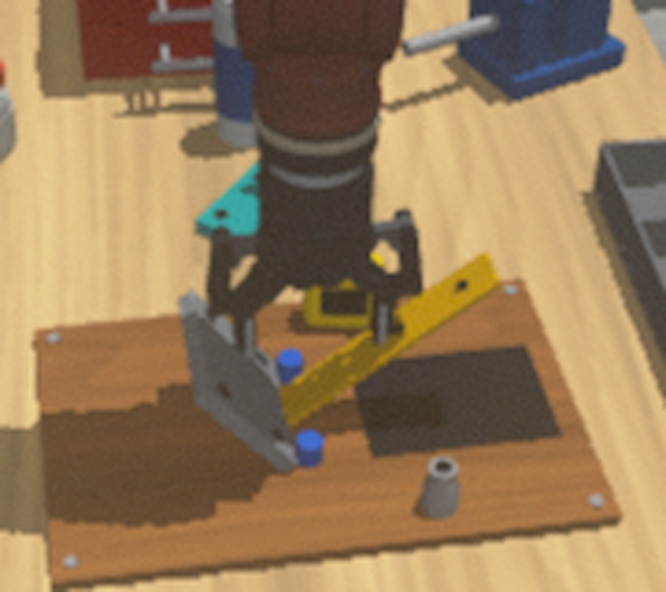

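At about 53°, both fingertips are inside the corner, with the left one close to the plate. Now small steps through the balance point.

{"api": "play_rows", "payload": {
  "targets": [
    [0.2,0,-0.1,0,0,0,1],
    [0.4,0,-0.3,0,0,0,1],
    [0.6,0,-0.5,0,0,0,1],
    [0.6,0,-0.5,0,0,0,1]
  ]
}}

```text
clock: 10.45
eef_pos: [0.6586, 0.0452, 0.063]
tool_rot: [0.69, 0.724, -0.0, -0.0]
force: [0.1, 0.7, -0.1]
opening: 0.0853
finger_force: 0.1
```

```bash
python3 -c "from h import *;st();theta()"
```

```text
t 10.45 p [0.6586 0.0452 0.063 ] yaw_x 1.618 z [-0.  0. -1.] F [ 0.1  0.7 -0.1] op 0.085 q [-0.13  0.32  0.04  1.29  0.    1.39]
theta 56.9 672 top [0.14490987 0.13662586] right [0.16105872 0.10414015]
```

{"api": "play_rows", "payload": {
  "targets": [
    [0.2,0,-0.2,0,0,0,1],
    [0.4,0,-0.3,0,0,0,1],
    [0.6,0,-0.5,0,0,0,1],
    [0.6,0,-0.5,0,0,0,1]
  ]
}}

```text
clock: 10.9
eef_pos: [0.6646, 0.0452, 0.0579]
tool_rot: [0.69, 0.724, -0.0, -0.0]
force: [0.2, -1.4, 1.1]
opening: 0.0853
finger_force: 0.0
```

```bash
python3 -c "from h import *;st();theta()"
```

```text
t 10.9 p [0.6646 0.0452 0.0579] yaw_x 1.618 z [-0.  0. -1.] F [ 0.2 -1.4  1.1] op 0.085 q [-0.13  0.34  0.05  1.28  0.    1.4 ]
theta 62.2 701 top [0.1487318  0.12277719] right [0.16749968 0.09289477]
```

{"api": "play_rows", "payload": {
  "targets": [
    [0.2,0,-0.2,0,0,0,1],
    [0.4,0,-0.4,0,0,0,1],
    [0.6,0,-0.5,0,0,0,1],
    [0.6,0,-0.5,0,0,0,1]
  ]
}}

```text
clock: 11.35
eef_pos: [0.6706, 0.0452, 0.053]
tool_rot: [0.69, 0.724, -0.0, -0.0]
force: [-0.4, 0.3, 0.9]
opening: 0.0855
finger_force: 0.2
```

```bash
python3 -c "from h import *;st();theta()"
```

```text
t 11.35 p [0.6706 0.0452 0.053 ] yaw_x 1.618 z [-0.  0. -1.] F [-0.4  0.3  0.9] op 0.086 q [-0.13  0.36  0.07  1.28  0.    1.4 ]
theta 73.5 722 top [0.16443317 0.09678285] right [0.18176767 0.05898845]
```

The bracket has passed balance at about 73° and now rests its plate on the left finger. I'll let it down slowly by moving +x.

{"api": "play_rows", "payload": {
  "targets": [
    [0.3,0,0,0,0,0,1],
    [0.6,0,-0.1,0,0,0,1],
    [0.9,0,-0.2,0,0,0,1],
    [1.2,0.1,-0.3,0,0,0,1],
    [1.2,0.1,-0.3,0,0,0,1]
  ]
}}

```text
clock: 11.9
eef_pos: [0.6851, 0.0459, 0.0544]
tool_rot: [0.69, 0.724, 0.002, 0.002]
force: [-0.1, -0.3, 19.4]
opening: 0.0854
finger_force: 7.9
```

```bash
python3 -c "from h import *;st();theta()"
```

```text
t 11.9 p [0.6851 0.0459 0.0544] yaw_x 1.618 z [ 0.006 -0.001 -1.   ] F [-0.1 -0.3 19.4] op 0.085 q [-0.12  0.4   0.11  1.28 -0.    1.4 ]
theta 83.5 647 top [0.16989644 0.06784149] right [0.19011009 0.03210156]
```

The upward force of 19 N means the plate's top edge is under the finger's knuckle. I'll raise the tool along the finger's flank, keeping the plate held.

{"api": "play_rows", "payload": {
  "targets": [
    [-0.1,0,0.3,0,0,0,1],
    [-0.2,0,0.5,0,0,0,1],
    [-0.3,0,0.8,0,0,0,1]
  ]
}}

```text
clock: 12.25
eef_pos: [0.6793, 0.0463, 0.058]
tool_rot: [0.69, 0.724, -0.0, -0.0]
force: [1.3, -0.7, 0.0]
opening: 0.0855
finger_force: 0.3
```

```bash
python3 -c "from h import *;st();theta('b5.png')
cv2.imwrite('pics/b5c.png',cv2.resize(cv2.imread('pics/b5.png')[175:305,285:445],None,fx=4.5,fy=4.5,interpolation=cv2.INTER_CUBIC))"
```

```text
t 12.25 p [0.6793 0.0463 0.058 ] yaw_x 1.618 z [-0.  0. -1.] F [ 1.3 -0.7  0. ] op 0.086 q [-0.12  0.39  0.11  1.29  0.    1.4 ]
theta 85.4 650 top [0.17267461 0.06745623] right [0.18765828 0.02871979]
```

View pics/b5c.png

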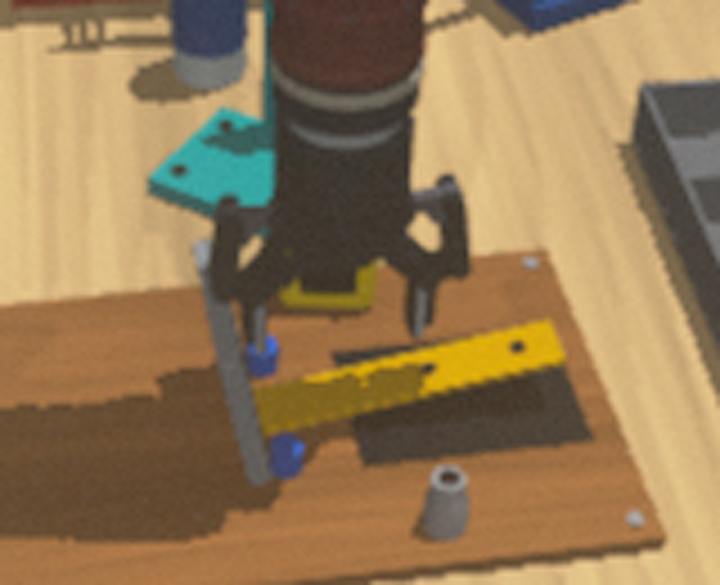

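The plate now leans on the left knuckle at crop (215,290), close to upright. The post is about 10° off flat, over the rubber patch. I'll ease on in small +x steps at constant height.

{"api": "play_rows", "payload": {
  "targets": [
    [0.2,0,0,0,0,0,1],
    [0.4,0,0,0,0,0,1],
    [0.6,0,0,0,0,0,1],
    [0.6,0,0,0,0,0,1]
  ]
}}

```text
clock: 12.7
eef_pos: [0.6859, 0.0463, 0.0584]
tool_rot: [0.69, 0.724, 0.0, 0.0]
force: [1.2, 2.1, 4.0]
opening: 0.0854
finger_force: 1.9
```

```bash
python3 -c "from h import *;st();theta()"
```

```text
t 12.7 p [0.6859 0.0463 0.0584] yaw_x 1.618 z [ 0.  0. -1.] F [1.2 2.1 4. ] op 0.085 q [-0.12  0.4   0.13  1.3   0.    1.4 ]
theta 86.4 505 top [0.17690353 0.05240791] right [0.19171356 0.01683551]
```

{"api": "play_rows", "payload": {
  "targets": [
    [0.2,0,0.1,0,0,0,1],
    [0.4,0,0.1,0,0,0,1],
    [0.6,0,0.2,0,0,0,1],
    [0.6,0,0.2,0,0,0,1]
  ]
}}

```text
clock: 13.15
eef_pos: [0.6915, 0.0461, 0.0602]
tool_rot: [0.69, 0.723, -0.0, -0.0]
force: [0.0, -0.0, -0.7]
opening: 0.0854
finger_force: 0.0
```

```bash
python3 -c "from h import *;st();theta()"
```

```text
t 13.15 p [0.6915 0.0461 0.0602] yaw_x 1.618 z [-0. -0. -1.] F [ 0.  -0.  -0.7] op 0.085 q [-0.12  0.42  0.15  1.3  -0.    1.4 ]
theta -90.0 303 top [0.04850687 0.03398102] right [0.18311429 0.01808834]
```

The post reads flat and the force is zero. I'll clear away and check.

{"api": "play_rows", "payload": {
  "targets": [
    [0.3,0,0.2,0,0,0,1],
    [0.5,0,1.5,0,0,0,1],
    [0.5,0,5,0,0,0,1],
    [0.5,0,9,0,0,0,1],
    [0.5,0,13,0,0,0,1]
  ]
}}

```text
clock: 13.7
eef_pos: [0.6963, 0.0463, 0.1928]
tool_rot: [0.69, 0.724, 0.0, 0.0]
force: [1.2, -0.3, 0.3]
opening: 0.0852
finger_force: 0.0
```

{"api": "play_rows", "payload": {
  "targets": [
    [-3,-3,2,0,0,0,1],
    [-7,-7,4,0,0,0,1],
    [-10,-11,6,0,0,0,1],
    [-13,-15,6,0,0,0,1],
    [-16,-18,6,0,0,0,1]
  ]
}}

```text
clock: 14.2
eef_pos: [0.5395, -0.1316, 0.2526]
tool_rot: [0.69, 0.724, 0.0, 0.002]
force: [0.4, -0.5, 0.9]
opening: 0.0854
finger_force: 0.0
```

```bash
python3 -c "from h import *;st();theta('b6.png')
cv2.imwrite('pics/b6c.png',cv2.resize(cv2.imread('pics/b6.png')[175:315,265:445],None,fx=4.2,fy=4.2,interpolation=cv2.INTER_CUBIC))"
```

```text
t 14.2 p [ 0.5395 -0.1316  0.2526] yaw_x 1.618 z [ 0.003 -0.002 -1.   ] F [ 0.4 -0.5  0.9] op 0.085 q [-0.47 -0.03 -0.    1.6  -0.    1.05]
theta -89.3 310 top [0.0732604  0.03409308] right [0.18311429 0.01808834]
```

View pics/b6c.png

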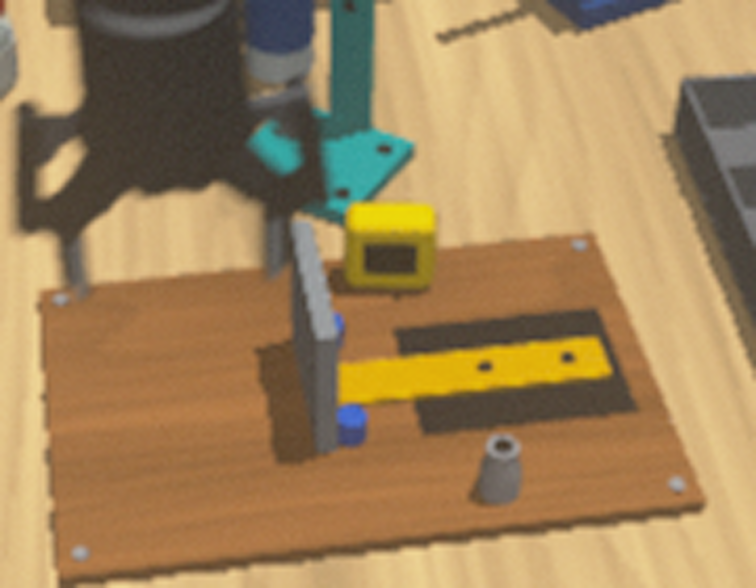

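The bracket lies flat with its post on the patch between the stops. Its plate is upright at the stops, crop (320,340). The post end reads jig x≈0.183 (ideal 0.186). The tape measure and socket haven't moved, and the arm is clear. Handing in.

```bash
python3 -c "from bench import env;print(env.job_done())"
```

```text
the job is handed in; nothing more can be done
None
```

The job is handed in (no verdict came back): the bracket was pushed square against both stops, tipped over and eased down. It now lies flat between the stops with its plate upright against them; the tape measure and socket are where they were, the other bystanders weren't re-checked, and the arm is clear.

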